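# Slide the cup board through to the wash-up mat

## Task

Clear the used espresso cup for washing up: push the wooden board it stands on along the counter, through the narrow gap between the round knock box and the jug rinser, until the whole board lies on the black wash-up mat beyond. Only push the board, never lift or tip it; do not touch the cup, which must stay standing on the board, and leave the jug, tamper and jar where they are.

Things in the scene. Friction and masses are not known exactly. Their poses are not given: they have to be found in the camera images.
- board: flat oblong wooden serving board, loose, 100 mm along its x, 150 mm along its y, 18 mm thick, 0.3 kg give or take, lying flat on the counter; origin: centre of its underside, z up. It starts on the robot's right of the gap (its +y end towards the gap, turned by up to 0.4 rad and up to 35 mm off the gap's centreline).
- corner0 (a point): corner of the board's underside at (+50, +75) mm in the board's x, y
- corner1 (a point): corner of the board's underside at (+50, -75) mm in the board's x, y
- corner2 (a point): corner of the board's underside at (-50, -75) mm in the board's x, y
- corner3 (a point): corner of the board's underside at (-50, +75) mm in the board's x, y
- cup: used, empty white espresso cup without a handle, loose, standing upright near the middle of the board; 62 mm across the rim, 46 mm tall, about 0.13 kg; origin: centre of its underside (18 mm above the counter), z up. Its rim is thus 64 mm above the counter.
- gap (a point): middle of the gap, on the counter (height 0). Its y axis runs along the centreline through the gap, from the board's side to the mat's side (roughly to the robot's left); its x axis points across the gap, from the rinser to the knock box. The gap is 110 mm wide at its narrowest (55 mm either side of this point).
- knock_box: round dark steel knock box, open at the top with a rubber bar across, 130 mm across and 56 mm tall, fixed to the counter, on the far side of the gap; origin: centre of its underside, 120 mm from point gap along the gap's x.
- rinser: low oblong steel jug rinser with a grille on top, fixed to the counter, on the robot's side of the gap: 120 mm across (its x), 80 mm along the gap (its y), 43 mm tall (48 mm at its nozzle, seen only); origin: centre of its underside, 115 mm from point gap along the gap's -x. Its axes are parallel to the gap's.
- mat: oblong black wash-up mat lying on the counter beyond the gap, fixed, 150 mm along its x and 200 mm along its y, under 1 mm thick and no obstacle to sliding; origin: its centre, axes parallel to the gap's.
- jug: steel milk jug with a handle, 80 mm across, 95 mm tall, loose; a bystander beyond the work, origin at its underside
- tamper: steel tamper standing on its 58 mm foot, 85 mm tall, loose; a bystander beyond the work, origin at its underside
- jar: glass jar with a metal cap, 72 mm across, 85 mm tall, loose; a bystander beyond the mat, origin at its underside

How it is judged:
By the outcome, as a careful person would: the job done as asked, in the order asked, and still so for the second after the job is handed in, with the robot touching nothing.
It also fails if it takes over 64 s, if anything falls off the work surface, if the arm or the gripper's body presses on something with over 40 N, if the wrist force passes 120 N, or if a joint passes its speed limit or range.

## Robot

A 6-joint arm with a two-finger parallel gripper is mounted at the origin on the work surface. World frame = base frame: x ahead of the robot, y to its left, z up, the work surface at z = 0. Lengths are in m, angles in rad, forces in N, time in s.
With the tool pointing down it reaches from about 0.4 to 0.825 m from the base axis. Payload 7 kg.
Tool frame: the origin (TCP) lies between the finger pads; the fingertips stand 22 mm ahead of it and the grasp point (between the pads) lies 3 mm ahead of it; z points along the fingers, y is the direction in which the jaws open and shut (so a half turn about z gives the same grasp; the last joint's range is limited). The gripper opens to 88 mm and grips with 3 to 60 N. Pads are 19 mm wide; open, the fingers measure 130 mm over their backs; the gripper's body (78 mm by 193 mm) begins 47 mm behind the grasp point.
Start: joints at [-0.995, 0.359, 0.012, 0, -1.224, -0.288], TCP at [0.192, -0.647, 0.249] pointing down, gripper open.
Joint ranges: [-3.07, 3.07], [-1.43, 2.12], [-1.02, 1.25], [-3.03, 1.67], [-3.05, -0], [-3.03, 3.03]. Speed limits (rad/s): [2.39, 2.39, 3.01, 3.14, 3.14, 3.14].

## Interface

Orientations are given as [roll, pitch, yaw] about the fixed x, y, z axes, in that order (R = Rz(yaw) Ry(pitch) Rx(roll)).
In Python, from station import arm, optics gives the robot as it stands. The module is installed in compiled form; this text tells all that it offers.
- The arm moves only by the tool jog_arm, never from a script. Its argument "motion" is a list that holds one entry, the list of rows, each a list of 7 numbers: the shift along the tool's x, y, z in m, then the turn, a rotation vector about the tool's x, y, z in degrees, then the finger opening in m, from 0 to 0.0876. In form: [[[x, y, z, rx, ry, rz, grip], ...]]. A call has 1 to 8 rows; each row is the pose to reach, as a shift and turn from the pose measured when the call began, along the tool's axes at that moment; what a row does not reach only later rows make up. A row lasts 1/10 s, in which the tool goes at most 50 mm and 8.59 degrees, less where a joint would pass 70% of its speed; a pose out of reach is approached as far as the arm can. A call with a gripper value outside its range is refused whole. The fingers move at their own pace and stop on an object; "newtons" is the grip in N (left out, the last holds). Time passes only in rows, so rows that repeat a pose let the fingers close. It gives the time, the measured TCP pose, the force and the opening at its end, in the units of the state.
- arm.get_state(): the state, without advancing time (a new reading comes with each control period).
- optics.grab_frame(name): name is "side" or "top" or "wrist"; returns the picture (420x560x3 uint8, red, green, blue); there is no depth.
- optics.camera_model(name): a dict with "mtx" (3x3 intrinsics, pixels), "D" ([k1, k2, p1, p2, k3] as OpenCV has them; the pictures are not rectified), "R" (3x3) and "t" (3): a world point X has camera coordinates R X + t; the wrist camera has in their place "mount" (4x4, takes a point from camera to tool coordinates, whose origin is the TCP and whose axes are the flange's). Camera axes: x right, y down, z forward; pixel columns grow to the right and rows downward; lengths in m; the calibration is good to about 2 mm. A picture is of the moment at which its call begins: read the wrist's pose just before it. camera_model takes no time and is no camera call.
- arm.job_done(): hands the job in, once; it reports no verdict.
The state is a dict: "t": time; "q": joint angles; "qd": joint speeds; "joint_efforts": joint torques, N m; "eef_pos": TCP position; "ee_rot": TCP orientation; "force": force on the tool from outside, world axes, zero at the start; "moment": the same for the moment, N m; "width": finger opening in m.
Only numpy, scipy, OpenCV 4.12 (cv2) and the standard library are available. Lean on these libraries where they do the work, as an engineer would, in place of code of your own. Each camera call takes 0.05 s, during which the arm holds its last target.

## Working session

There is one attempt and no reset: what is moved stays moved. The work goes in short steps, Python scripts to look and compute and a tool call to move; the robot and the scene stay as the last step left them, time stands still between calls to the robot, and variables do not carry over. Pictures are saved under pics/ and viewed, and the job is handed in when it is done.

Besides the shell and the picture viewer there is one more tool, called after ">>>" in YAML: its name, and indented under it one key for each argument. jog_arm: Moves the arm, as the interface text tells. Its arguments: {"type":"object","properties":{"motion":{"type":"array","items":{"type":"array","items":{"type":"array","items":{"type":"number"}}}},"newtons":{"type":"number"}},"required":["motion"]}

```bash
mkdir -p pics; python3 - <<'E'
from station import arm, optics
import cv2, numpy as np
s=arm.get_state(); print(s['t'],s['eef_pos'],s['ee_rot'],s['force'],s['width'])
for n in ['top','side']:
    f=optics.grab_frame(n); cv2.imwrite(f'pics/{n}0.png',f[:,:,::-1]); m=optics.camera_model(n); print(n,{k:np.round(v,4).tolist() for k,v in m.items()})
print(optics.camera_model('wrist'))
E
```

```text
0.0 [ 0.19144024 -0.64681603  0.24765014] [ 3.13996393e+00 -1.27469908e-04 -2.85391025e+00] [ 0.40128232  0.49535936 -0.16781633] 0.08763146122715162
top {'mtx': [[415.6198, 0.0, 280.9401], [0.0, 415.6198, 210.4636], [0.0, 0.0, 1.0]], 'D': [-0.0439, 0.0, 0.0, 0.0, 0.0], 'R': [[-0.025, -0.9995, -0.0171], [-0.9951, 0.0265, -0.0951], [0.0955, 0.0146, -0.9953]], 't': [0.0289, 0.6214, 0.9508]}
side {'mtx': [[440.1973, 0.0, 275.272], [0.0, 440.1973, 213.8193], [0.0, 0.0, 1.0]], 'D': [-0.044, 0.0, 0.0, 0.0, 0.0], 'R': [[-0.86, -0.5102, 0.0104], [-0.3257, 0.5331, -0.7808], [0.3928, -0.6749, -0.6247]], 't': [0.5266, 0.2244, 0.5893]}
{'mtx': array([[376.57327497,   0.        , 278.7624412 ],
       [  0.        , 376.57327497, 216.76603361],
       [  0.        ,   0.        ,   1.        ]]), 'D': array([-0.09116714,  0.        ,  0.        ,  0.        ,  0.        ]), 'mount': array([[-4.68155680e-05, -9.51882265e-01, -3.06463948e-01,
         8.38186699e-02],
       [ 9.99998440e-01, -5.85621474e-04,  1.66619011e-03,
        -5.66852786e-04],
       [-1.76548868e-03, -3.06463392e-01,  9.51880808e-01,
        -1.35369464e-01],
       [ 0.00000000e+00,  0.00000000e+00,  0.00000000e+00,
         1.00000000e+00]])}
```

View pics/top0.png

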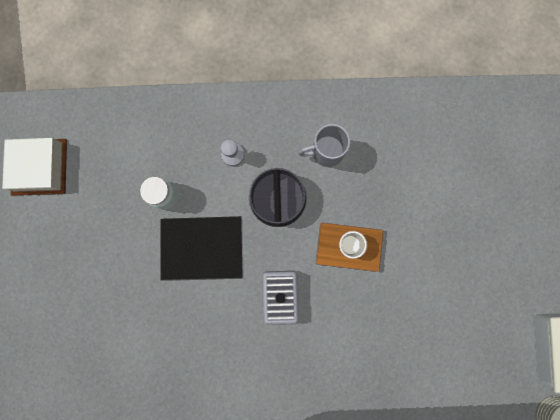

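View pics/side0.png

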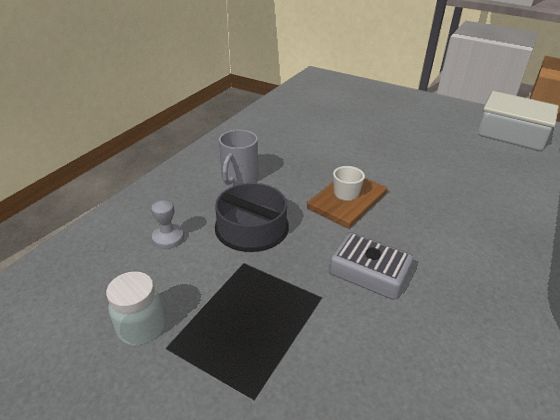

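The top view shows the board around (350,247), the knock box at (278,197), the rinser at (281,297) and the mat spanning (160..242, 217..280). The jug, tamper and jar lie off to the upper side. I'll enlarge this area.

```bash
python3 - <<'E'
import cv2
f=cv2.imread('pics/top0.png')
c=f[205:285,300:400]; cv2.imwrite('pics/b0.png',cv2.resize(c,(800,640)[:2],interpolation=cv2.INTER_CUBIC)[:600])
c=f[205:335,150:310]; cv2.imwrite('pics/m0.png',cv2.resize(c,None,fx=4.5,fy=4.5,interpolation=cv2.INTER_CUBIC))
c=f[160:240,230:330]; cv2.imwrite('pics/k0.png',cv2.resize(c,None,fx=7,fy=7,interpolation=cv2.INTER_CUBIC))
E
```

```text
(no output)
```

View pics/b0.png

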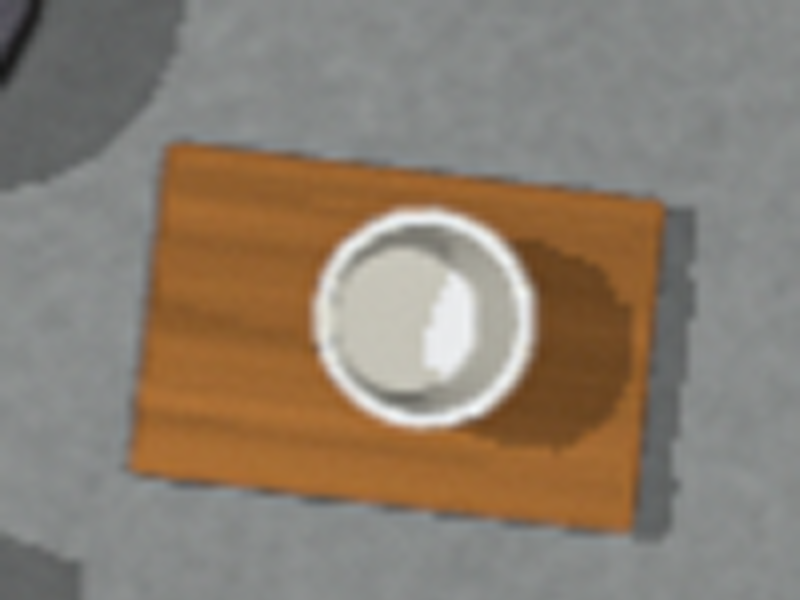

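View pics/m0.png

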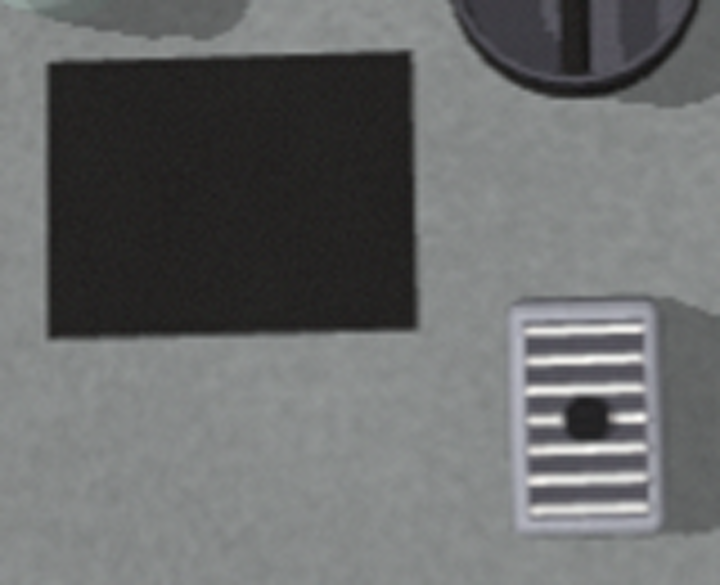

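View pics/k0.png

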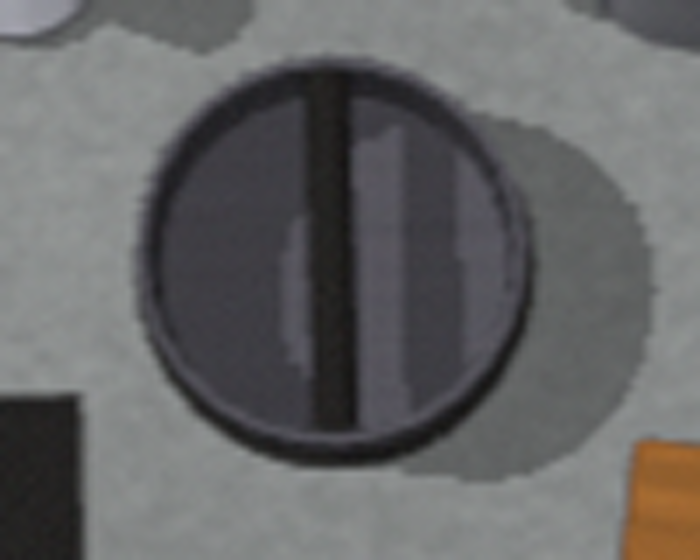

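```bash
cat > h.py <<'E'
import numpy as np, cv2
from station import arm, optics
def px2w(n,uv,z):
    m=optics.camera_model(n); K,D,R,t=[np.array(m[k]) for k in('mtx','D','R','t')]
    p=cv2.undistortPoints(np.array(uv,float).reshape(-1,1,2),K,D)[:,0]
    d=np.c_[p,np.ones(len(p))]@R; c=-R.T@t
    return c+d*((z-c[2])/d[:,2])[:,None]
def w2px(n,X):
    m=optics.camera_model(n); return cv2.projectPoints(np.array(X,float).reshape(-1,1,3),cv2.Rodrigues(np.array(m['R']))[0],np.array(m['t']),np.array(m['mtx']),np.array(m['D']))[0][:,0]
def crop(xy,s,o): return (np.array(xy,float)+.5)/s-.5+np.array(o)
def rect(P,):
    """corners in order TL,TR,BR,BL (image): returns centre, y-axis dir (right->left), sizes"""
    c=P.mean(0); ay=(P[0]+P[3]-P[1]-P[2])/2; ax=(P[0]+P[1]-P[2]-P[3])/2
    return c, np.hypot(*ay[:2]),np.hypot(*ax[:2]), ay[:2]/np.hypot(*ay[:2]), ax[:2]/np.hypot(*ax[:2])
E
python3 - <<'E'
from h import *
np.set_printoptions(precision=4,suppress=True)
m=optics.camera_model('top'); print('cam',-m['R'].T@m['t'])
print('board',*rect(px2w('top',crop([(165,145),(663,203),(632,530),(130,468)],8,(300,205)),.018)))
print('mat',*rect(px2w('top',crop([(48,63),(411,51),(417,328),(49,338)],4.5,(150,205)),0)))
print('rinser',*rect(px2w('top',crop([(510,300),(656,297),(662,530),(517,535)],4.5,(150,205)),.043)))
print('knock',px2w('top',crop([(335,250),(137,250),(533,250),(333,55),(333,445)],7,(230,160)),.056))
print('cup',px2w('top',crop([(424,318),(313,318),(536,318)],8,(300,205)),.064))
E
```

```text
cam [ 0.5283 -0.0015  1.0059]
board [ 0.5331 -0.1464  0.018 ] 0.14868069276844126 0.09646782275955093 [0.1452 0.9894] [ 0.9901 -0.1402]
mat [0.5392 0.2097 0.    ] 0.19830450347443926 0.14832298676173758 [-0.0063  1.    ] [1.     0.0046]
rinser [0.4224 0.0201 0.043 ] 0.07400338458348929 0.11764019524640591 [-0.004  1.   ] [1.     0.0033]
knock [[ 0.6548  0.0197  0.056 ]
 [ 0.6566  0.085   0.056 ]
 [ 0.653  -0.0454  0.056 ]
 [ 0.72    0.0188  0.056 ]
 [ 0.5905  0.0219  0.056 ]]
cup [[ 0.5377 -0.1473  0.064 ]
 [ 0.5385 -0.116   0.064 ]
 [ 0.5368 -0.1789  0.064 ]]
```

The gap centre comes out at about (0.536, 0.020), with its axes nearly parallel to the world axes. The board is at (0.533, -0.146) with yaw -0.145, and the mat centre is at (0.539, 0.210). The measured sizes match those given. I'll push the rear edge with both fingers at 40 mm opening. That is 82 mm over the backs, which fits the gap, and the gripper body stays at 73 mm, above the cup, box and rinser.

```bash
cat >> h.py <<'E'
from scipy.spatial.transform import Rotation as Ro
def goto(pos,yaw):
    s=arm.get_state(); R0=Ro.from_euler('xyz',s['ee_rot']); 
    d=R0.inv().apply(np.array(pos)-s['eef_pos']); r=(R0.inv()*Ro.from_euler('xyz',[np.pi,0,yaw])).as_rotvec(degrees=True)
    print('t',round(s['t'],2),'at',np.round(s['eef_pos'],4),np.round(s['ee_rot'],4),'F',np.round(s['force'],1),'-> shift',np.round(d,4),'turn',np.round(r,2))
E
python3 -c "
from h import *
goto([.517,-.255,.20],-np.pi/2-.145)
goto([.517,-.255,.03],-np.pi/2-.145)"
```

```text
t 0.1 at [ 0.1914 -0.6469  0.2477] [ 3.1402e+00 -2.0000e-04 -2.8539e+00] F [-0.1 -0.  -0.6] -> shift [-0.4234  0.2833  0.0481] turn [ 8.000e-02  4.000e-02 -6.521e+01]
t 0.1 at [ 0.1914 -0.6469  0.2477] [ 3.1402e+00 -2.0000e-04 -2.8539e+00] F [-0.1 -0.  -0.6] -> shift [-0.4234  0.2831  0.2181] turn [ 8.000e-02  4.000e-02 -6.521e+01]
```

>>> jog_arm:
  motion:
    - [[-0.423,0.283,0.048,0,0,-65.2,0.04],[-0.423,0.283,0.048,0,0,-65.2,0.04],[-0.423,0.283,0.048,0,0,-65.2,0.04],[-0.423,0.283,0.048,0,0,-65.2,0.04],[-0.423,0.283,0.048,0,0,-65.2,0.04],[-0.423,0.283,0.048,0,0,-65.2,0.04],[-0.423,0.283,0.048,0,0,-65.2,0.04],[-0.423,0.283,0.048,0,0,-65.2,0.04]]

```text
t: 0.9
eef_pos: [0.4467, -0.3389, 0.2104]
ee_rot: [3.141, 0.001, -1.71]
force: [1.6, -0.5, 0.1]
width: 0.0402
```

```bash
python3 -c "
from h import *
goto([.517,-.255,.10],-np.pi/2-.145)"
```

```text
t 0.9 at [ 0.4467 -0.3389  0.2104] [ 3.1407e+00  1.4000e-03 -1.7101e+00] F [ 1.6 -0.5  0.1] -> shift [-0.0927 -0.0581  0.1105] turn [0.05 0.08 0.32]
```

>>> jog_arm:
  motion:
    - [[-0.093,-0.058,0.11,0,0,0.3,0.04],[-0.093,-0.058,0.11,0,0,0.3,0.04],[-0.093,-0.058,0.11,0,0,0.3,0.04],[-0.093,-0.058,0.11,0,0,0.3,0.04],[-0.093,-0.058,0.11,0,0,0.3,0.04],[-0.093,-0.058,0.11,0,0,0.3,0.04]]

```text
t: 1.5
eef_pos: [0.5171, -0.2552, 0.1011]
ee_rot: [3.141, 0.001, -1.715]
force: [-0.2, -0.6, 0.5]
width: 0.0402
```

```bash
python3 -c "
from h import *
goto([.517,-.255,.03],-np.pi/2-.145)
f=optics.grab_frame('side'); cv2.imwrite('pics/s1.png',f[:,:,::-1])"
```

```text
t 1.5 at [ 0.5171 -0.2552  0.1011] [ 3.1412e+00  1.1000e-03 -1.7152e+00] F [-0.2 -0.6  0.5] -> shift [-0.0001  0.0001  0.0711] turn [0.02 0.06 0.04]
```

View pics/s1.png

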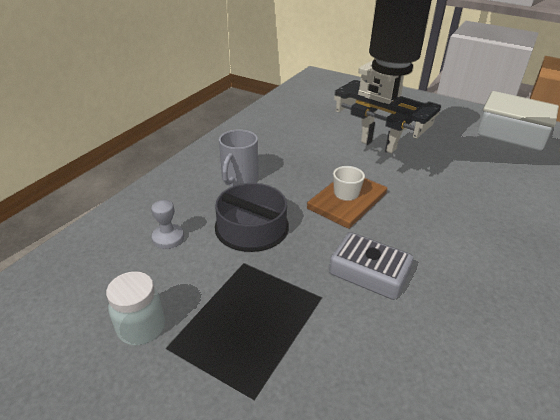

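The side view shows the gripper hovering behind the board, with the fingers at (370,135) and (393,143), clear of the cup. Now I'll go down.

>>> jog_arm:
  motion:
    - [[0,0,0.03,0,0,0,0.04],[0,0,0.055,0,0,0,0.04],[0,0,0.071,0,0,0,0.04],[0,0,0.071,0,0,0,0.04],[0,0,0.071,0,0,0,0.04]]

```text
t: 2.05
eef_pos: [0.5175, -0.2564, 0.0319]
ee_rot: [-3.14, 0.001, -1.717]
force: [-0.3, 0.1, 0.4]
width: 0.0401
```

```bash
python3 -c "
from h import *
goto([.536,-.2,.03],-np.pi/2)
f=optics.grab_frame('top'); cv2.imwrite('pics/t2.png',cv2.resize(f[205:285,300:400,::-1],None,fx=7,fy=7,interpolation=cv2.INTER_CUBIC))"
```

```text
t 2.05 at [ 0.5175 -0.2564  0.0319] [-3.1396e+00  9.0000e-04 -1.7168e+00] F [-0.3  0.1  0.4] -> shift [-0.0585 -0.0101  0.0019] turn [-0.12  0.04 -8.37]
```

View pics/t2.png

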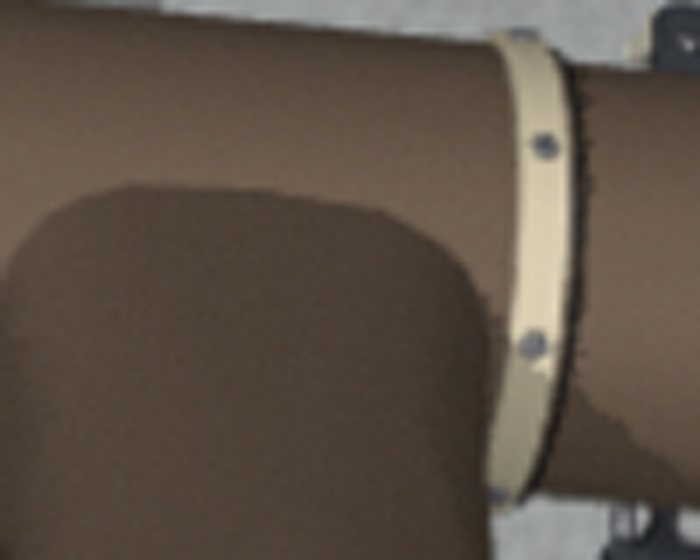

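The top view is blocked by the arm while pushing, so I'll use the side view and step back for top-view checks. Contact is about 27 mm ahead, so I'll ease up to it.

>>> jog_arm:
  motion:
    - [[-0.008,0,0.002,0,0,0,0.04],[-0.016,0,0.002,0,0,0,0.04],[-0.021,0,0.002,0,0,0,0.04],[-0.024,0,0.002,0,0,0,0.04],[-0.026,0,0.002,0,0,0,0.04],[-0.028,0,0.002,0,0,0,0.04],[-0.03,0,0.002,0,0,0,0.04]]

```text
t: 2.8
eef_pos: [0.5226, -0.2271, 0.0308]
ee_rot: [-3.138, 0.0, -1.716]
force: [-0.9, -5.5, 4.4]
width: 0.0399
```

```bash
python3 -c "
from h import *
goto([.536,-.15,.03],-np.pi/2)
f=optics.grab_frame('side'); cv2.imwrite('pics/s3.png',cv2.resize(f[90:250,300:440,::-1],None,fx=3.7,fy=3.7,interpolation=cv2.INTER_CUBIC))"
```

```text
t 2.8 at [ 0.5226 -0.2271  0.0308] [-3.1379e+00  3.0000e-04 -1.7162e+00] F [-0.9 -5.5  4.4] -> shift [-0.0782 -0.0021  0.0008] turn [-0.21 -0.   -8.33]
```

View pics/s3.png

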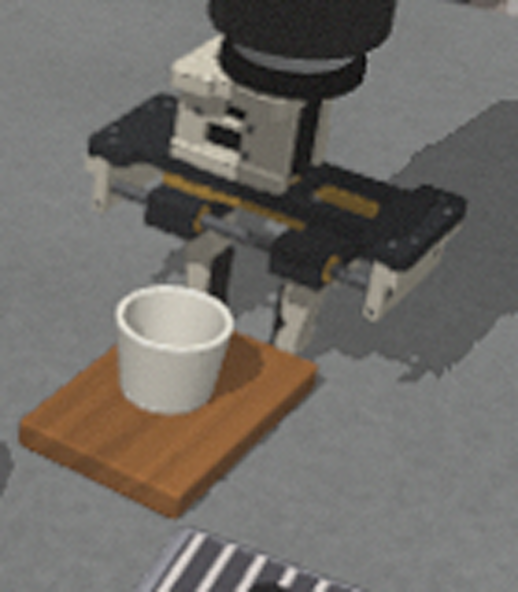

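Contact is made at about 5.5 N, and the cup stands undisturbed. Now I'll push on while turning the board straight.

>>> jog_arm:
  motion:
    - [[-0.007,0,0.001,0,0,-0.9,0.04],[-0.016,0,0.001,0,0,-1.9,0.04],[-0.026,-0.001,0.001,0,0,-3.0,0.04],[-0.036,-0.001,0.001,0,0,-4.2,0.04],[-0.046,-0.001,0.001,0,0,-5.4,0.04],[-0.056,-0.001,0.001,0,0,-6.6,0.04],[-0.064,-0.002,0.001,0,0,-7.6,0.04],[-0.07,-0.002,0.001,0,0,-8.3,0.04]]

```text
t: 3.65
eef_pos: [0.535, -0.1572, 0.0298]
ee_rot: [-3.138, -0.0, -1.57]
force: [0.4, -5.2, 5.5]
width: 0.0397
```

```bash
python3 -c "
from h import *
goto([.536,-.15,.03],-np.pi/2)
f=optics.grab_frame('side'); cv2.imwrite('pics/s4f.png',f[:,:,::-1]);cv2.imwrite('pics/s4.png',cv2.resize(f[130:250,280:420,::-1],None,fx=5,fy=5,interpolation=cv2.INTER_CUBIC))"
```

```text
t 3.65 at [ 0.535  -0.1572  0.0298] [-3.1378e+00 -2.0000e-04 -1.5698e+00] F [ 0.4 -5.2  5.5] -> shift [-0.0072 -0.001  -0.0002] turn [-0.22 -0.01  0.05]
```

View pics/s4.png

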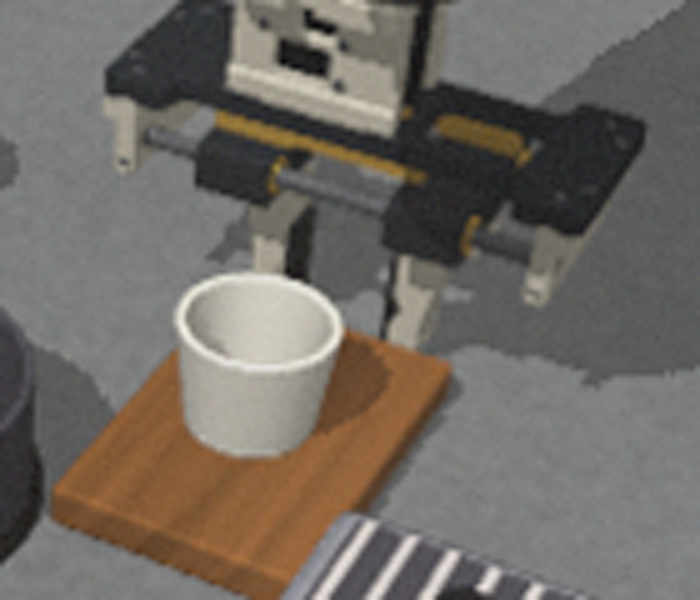

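The board is now straight and entering the gap, with its knock-box-side front corner at (52,490) and its rear corner at (450,366). The fit is tight, so I'll back off straight for a clear top view.

>>> jog_arm:
  motion:
    - [[0.01,0,0,0,0,0,0.04],[0.04,0,0,0,0,0,0.04],[0.08,0,-0.01,0,0,0,0.04],[0.12,0,-0.02,0,0,0,0.04],[0.16,0,-0.02,0,0,0,0.04],[0.19,0,-0.02,0,0,0,0.04],[0.2,0,-0.02,0,0,0,0.04]]

```text
t: 4.4
eef_pos: [0.5341, -0.3596, 0.0488]
ee_rot: [-3.138, 0.001, -1.573]
force: [-1.1, 1.4, 0.7]
width: 0.0402
```

```bash
python3 -c "
from h import *
goto([.536,-.15,.03],-np.pi/2)
f=optics.grab_frame('top'); cv2.imwrite('pics/t5.png',cv2.resize(f[185:285,240:370,::-1],None,fx=6,fy=6,interpolation=cv2.INTER_CUBIC))"
```

```text
t 4.4 at [ 0.5341 -0.3596  0.0488] [-3.1385e+00  8.0000e-04 -1.5727e+00] F [-1.1  1.4  0.7] -> shift [-0.2096 -0.0014  0.019 ] turn [-0.18  0.05 -0.11]
```

View pics/t5.png

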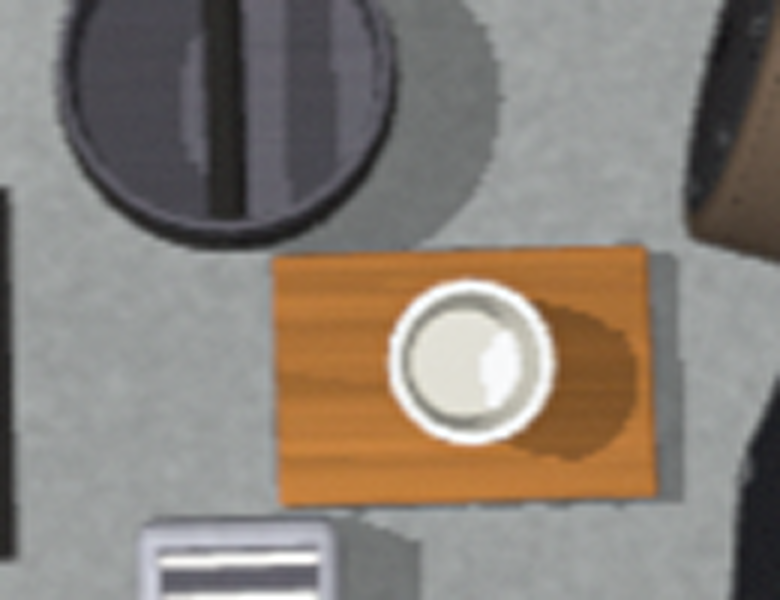

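```bash
python3 - <<'E'
from h import *
np.set_printoptions(precision=4,suppress=True)
print('board',*rect(px2w('top',crop([(272,255),(643,246),(656,496),(279,505)],6,(240,185)),.018)))
print('corners',px2w('top',crop([(272,255),(643,246),(656,496),(279,505)],6,(240,185)),.018))
print('knock base near',px2w('top',crop([(228,250)],6,(240,185)),0),'rinser edge',px2w('top',crop([(160,519),(320,517)],6,(240,185)),.043))
E
```

```text
board [ 0.5338 -0.0693  0.018 ] 0.14751736445396882 0.0983759981972025 [0.0018 1.    ] [1.     0.0076]
corners [[ 0.5831  0.0046  0.018 ]
 [ 0.5829 -0.1424  0.018 ]
 [ 0.4845 -0.1437  0.018 ]
 [ 0.4847  0.0044  0.018 ]]
knock base near [[0.5866 0.0224 0.    ]] rinser edge [[ 0.4816  0.0499  0.043 ]
 [ 0.4809 -0.0114  0.043 ]]
```

The board is straight (yaw ≈ 0) and centred at x=0.534, against a gap centre of about 0.535, so it has clearance on both sides. I'll return to contact and push straight through.

>>> jog_arm:
  motion:
    - [[-0.04,0,0.019,0,0,0,0.04],[-0.085,-0.001,0.019,0,0,0,0.04],[-0.13,-0.001,0.019,0,0,0,0.04],[-0.165,-0.001,0.019,0,0,0,0.04],[-0.182,-0.001,0.019,0,0,0,0.04],[-0.192,-0.001,0.019,0,0,0,0.04],[-0.198,-0.001,0.019,0,0,0,0.04],[-0.201,-0.001,0.019,0,0,0,0.04]]

```text
t: 5.25
eef_pos: [0.5355, -0.1584, 0.0297]
ee_rot: [-3.139, 0.001, -1.573]
force: [-0.6, 0.5, -0.4]
width: 0.0398
```

```bash
python3 -c "
from h import *
goto([.536,-.09,.03],-np.pi/2)"
```

```text
t 5.25 at [ 0.5355 -0.1584  0.0297] [-3.1389e+00  9.0000e-04 -1.5727e+00] F [-0.6  0.5 -0.4] -> shift [-0.0684 -0.0004 -0.0002] turn [-0.15  0.05 -0.11]
```

>>> jog_arm:
  motion:
    - [[-0.004,0,0,0,0,-0.1,0.04],[-0.008,0,0,0,0,-0.1,0.04],[-0.015,0,0,0,0,-0.1,0.04],[-0.024,0,0,0,0,-0.1,0.04],[-0.034,0,0,0,0,-0.1,0.04],[-0.044,0,0,0,0,-0.1,0.04],[-0.053,0,0,0,0,-0.1,0.04],[-0.059,0,0,0,0,-0.1,0.04]]

```text
t: 6.05
eef_pos: [0.5355, -0.0982, 0.0297]
ee_rot: [-3.139, 0.001, -1.57]
force: [0.6, -1.1, -0.9]
width: 0.0398
```

```bash
python3 -c "
from h import *
goto([.536,-.03,.03],-np.pi/2)
f=optics.grab_frame('side'); cv2.imwrite('pics/s6.png',cv2.resize(f[130:280,230:430,::-1],None,fx=4,fy=4,interpolation=cv2.INTER_CUBIC))"
```

```text
t 6.05 at [ 0.5355 -0.0982  0.0297] [-3.1391e+00  9.0000e-04 -1.5702e+00] F [ 0.6 -1.1 -0.9] -> shift [-0.0682 -0.0005 -0.0002] turn [-0.14  0.05  0.04]
```

View pics/s6.png

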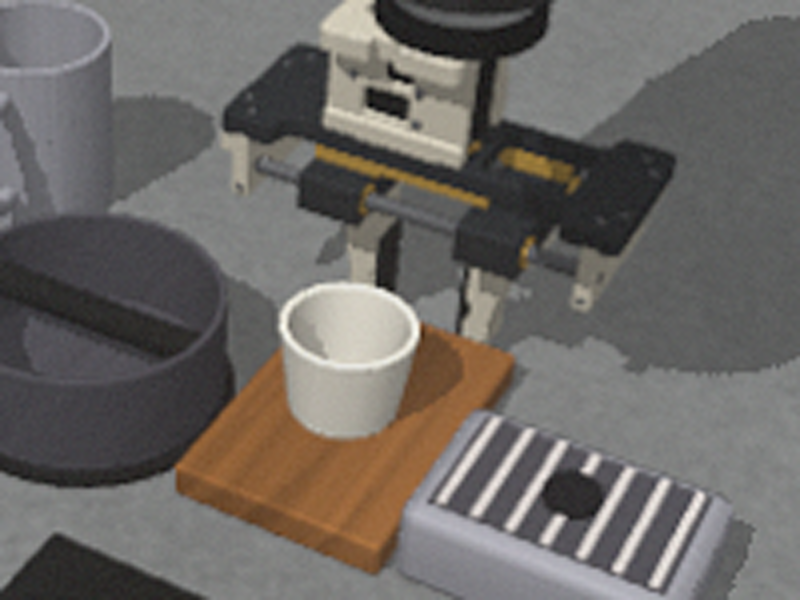

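The board's front is past the rinser and clear on both sides, with front corners at (180,480) and (380,570). The cup is upright and the force is low. I'll keep pushing.

>>> jog_arm:
  motion:
    - [[-0.006,0,0,0,0,0,0.04],[-0.014,0,0,0,0,0,0.04],[-0.024,0,0,0,0,0,0.04],[-0.034,-0.001,0,0,0,0,0.04],[-0.044,-0.001,0,0,0,0,0.04],[-0.054,-0.001,0,0,0,0,0.04],[-0.063,-0.001,0,0,0,0,0.04],[-0.069,-0.001,0,0,0,0,0.04]]

```text
t: 6.9
eef_pos: [0.5366, -0.0278, 0.0298]
ee_rot: [-3.139, 0.001, -1.569]
force: [0.1, -1.1, -0.6]
width: 0.0398
```

```bash
python3 -c "
from h import *
goto([.537,.04,.03],-np.pi/2)
f=optics.grab_frame('side'); cv2.imwrite('pics/s7.png',cv2.resize(f[130:310,200:430,::-1],None,fx=3.3,fy=3.3,interpolation=cv2.INTER_CUBIC))"
```

```text
t 6.9 at [ 0.5366 -0.0278  0.0298] [-3.1388e+00  1.1000e-03 -1.5694e+00] F [ 0.1 -1.1 -0.6] -> shift [-0.0678 -0.0005 -0.0001] turn [-0.16  0.06  0.08]
```

View pics/s7.png

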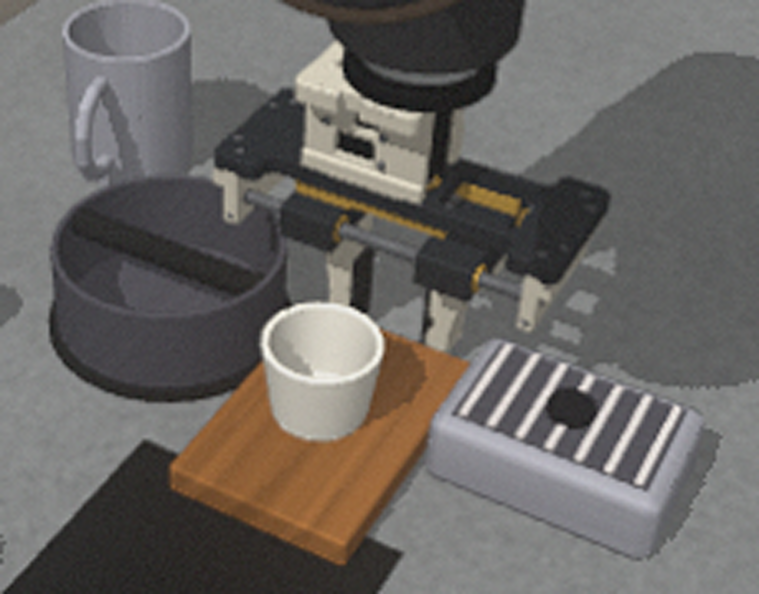

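The board is midway through and aligned, and the cup is upright. The gripper's end plates at (232,218) and (530,325) will soon pass over the box and rinser, so I'll check their height first.

```bash
python3 - <<'E'
from h import *
for sx in(-1,1):
  for z in (.05,.06,.07,.08,.09):
    print(sx,z,((w2px('side',[[.5366+sx*.0965,-.028+dy,z] for dy in(-.02,0,.02)])-[200,130])*3.3).round().tolist())
E
```

```text
-1 0.05 [[577.0, 308.0], [563.0, 329.0], [549.0, 351.0]]
-1 0.06 [[580.0, 293.0], [566.0, 314.0], [552.0, 336.0]]
-1 0.07 [[583.0, 278.0], [569.0, 299.0], [555.0, 321.0]]
-1 0.08 [[586.0, 263.0], [572.0, 284.0], [557.0, 305.0]]
-1 0.09 [[589.0, 247.0], [575.0, 268.0], [560.0, 290.0]]
1 0.05 [[261.0, 196.0], [243.0, 214.0], [225.0, 232.0]]
1 0.06 [[261.0, 182.0], [243.0, 199.0], [225.0, 217.0]]
1 0.07 [[261.0, 168.0], [243.0, 185.0], [225.0, 203.0]]
1 0.08 [[262.0, 153.0], [243.0, 170.0], [225.0, 188.0]]
1 0.09 [[262.0, 138.0], [244.0, 155.0], [225.0, 173.0]]
```

The plates sit at z≈0.07, above the knock box (0.056) and the rinser (0.048), so I can continue.

>>> jog_arm:
  motion:
    - [[-0.006,0,0,0,0,0,0.04],[-0.014,0,0,0,0,0,0.04],[-0.024,0,0,0,0,0.1,0.04],[-0.034,0,0,0,0,0.1,0.04],[-0.044,0,0,0,0,0.1,0.04],[-0.054,0,0,0,0,0.1,0.04],[-0.063,0,0,0,0,0.1,0.04],[-0.069,0,0,0,0,0.1,0.04]]

```text
t: 7.75
eef_pos: [0.5367, 0.0426, 0.0299]
ee_rot: [-3.139, 0.001, -1.57]
force: [-0.0, -0.7, -1.7]
width: 0.0395
```

```bash
python3 -c "
from h import *
goto([.537,.126,.03],-np.pi/2)
f=optics.grab_frame('side'); cv2.imwrite('pics/s8.png',cv2.resize(f[130:370,160:430,::-1],None,fx=2.5,fy=2.5,interpolation=cv2.INTER_CUBIC))"
```

```text
t 7.75 at [0.5367 0.0426 0.0299] [-3.1385e+00  1.3000e-03 -1.5703e+00] F [-0.  -0.7 -1.7] -> shift [-0.0834 -0.0004  0.    ] turn [-0.18  0.07  0.03]
```

View pics/s8.png

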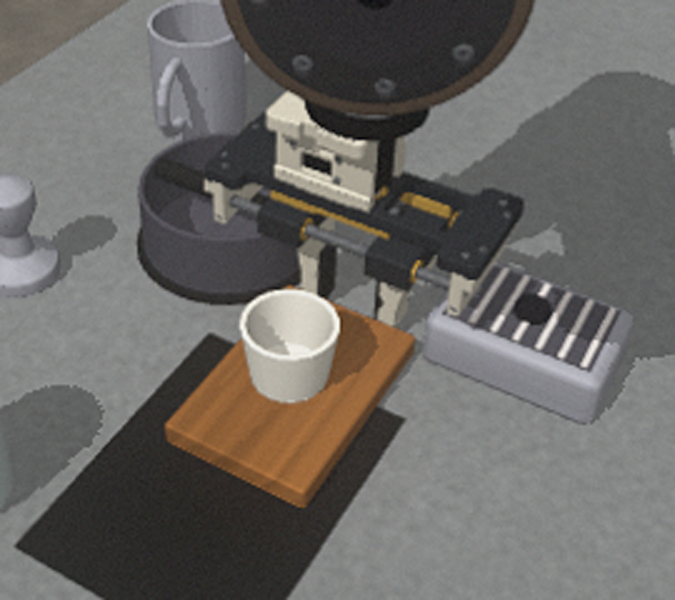

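The board is past the gap and already partly on the mat, with no contact and the cup upright. About 83 mm remain.

>>> jog_arm:
  motion:
    - [[-0.006,0,0,0,0,0,0.04],[-0.015,0,0,0,0,0,0.04],[-0.027,0,0,0,0,0,0.04],[-0.04,0,0,0,0,0,0.04],[-0.053,0,0,0,0,0,0.04],[-0.065,0,0,0,0,0,0.04],[-0.075,0,0,0,0,0,0.04],[-0.082,0,0,0,0,0,0.04]]

```text
t: 8.6
eef_pos: [0.5369, 0.1263, 0.0301]
ee_rot: [-3.138, 0.002, -1.569]
force: [0.8, -1.4, -0.7]
width: 0.0402
```

```bash
python3 -c "
from h import *
goto([.537,.126,.03],-np.pi/2)
f=optics.grab_frame('side'); cv2.imwrite('pics/s9.png',f[:,:,::-1])"
```

```text
t 8.6 at [0.5369 0.1263 0.0301] [-3.1380e+00  1.5000e-03 -1.5692e+00] F [ 0.8 -1.4 -0.7] -> shift [ 0.0003 -0.0001  0.0001] turn [-0.2   0.09  0.09]
```

View pics/s9.png

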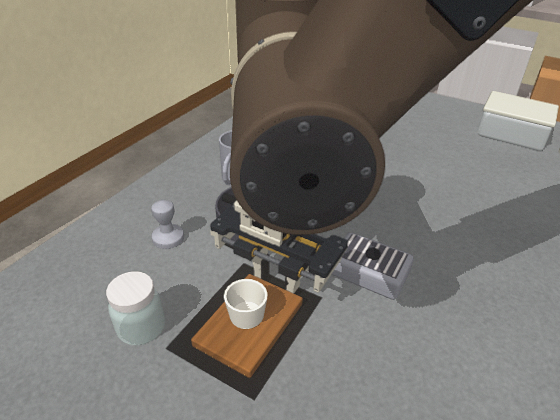

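The whole board appears to be on the mat, with mat visible on all sides. I'll back off, lift and clear the view.

>>> jog_arm:
  motion:
    - [[0.008,0,0,0,0,0,0.04],[0.02,0,0,0,0,0,0.04],[0.025,0,-0.03,0,0,0,0.04],[0.025,0,-0.07,0,0,0,0.04],[0.04,0,-0.12,0,0,0,0.04],[0.08,0,-0.15,0,0,0,0.04],[0.13,0,-0.16,0,0,0,0.04],[0.18,0,-0.16,0,0,0,0.04]]

```text
t: 9.45
eef_pos: [0.5375, -0.0531, 0.1927]
ee_rot: [-3.132, 0.003, -1.568]
force: [0.6, 0.5, 0.2]
width: 0.0403
```

>>> jog_arm:
  motion:
    - [[0.05,0,0,0,0,0,0.04],[0.1,0,0,0,0,0,0.04],[0.15,0,0,0,0,0,0.04],[0.2,0,0,0,0,0,0.04],[0.24,0,0,0,0,0,0.04],[0.25,0,0,0,0,0,0.04],[0.25,0,0,0,0,0,0.04]]

```text
t: 10.15
eef_pos: [0.5366, -0.3057, 0.1914]
ee_rot: [-3.133, 0.003, -1.572]
force: [-0.2, 0.2, -0.3]
width: 0.0404
```

```bash
python3 -c "
from h import *
s=arm.get_state(); print(s['t'],s['eef_pos'],s['force'])
f=optics.grab_frame('top'); cv2.imwrite('pics/t10f.png',f[:,:,::-1]); cv2.imwrite('pics/t10.png',cv2.resize(f[205:290,145:265,::-1],None,fx=6.5,fy=6.5,interpolation=cv2.INTER_CUBIC))"
```

```text
10.15 [ 0.53663443 -0.30574695  0.1913976 ] [-0.24235788  0.20379869 -0.33872347]
```

View pics/t10.png

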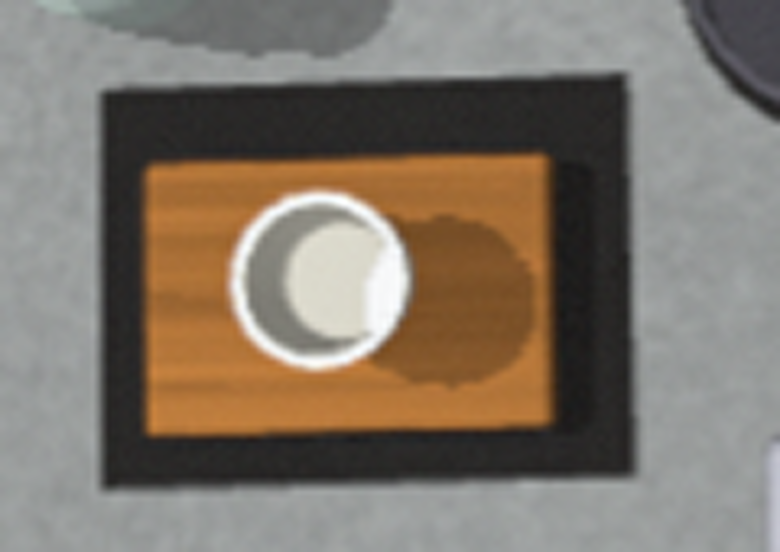

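View pics/t10f.png

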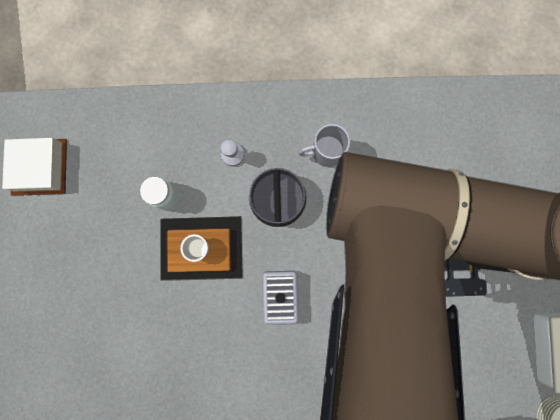

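The board lies fully inside the mat: board (145..552, 155..435) and mat (102..633, 75..487) in the crop, a margin of about 15 mm or more on every side. The cup is upright, and the jug, tamper and jar are at the same pixels as at the start.

```bash
python3 - <<'E'
from h import *
b=px2w('top',crop([(145,163),(550,154),(553,428),(147,436)],6.5,(145,205)),.018); m=px2w('top',crop([(103,92),(626,74),(634,474),(104,488)],6.5,(145,205)),0)
print(b.round(4),m.round(4)); arm.job_done()
E
```

```text
[[0.5842 0.2875 0.018 ]
 [0.5837 0.1375 0.018 ]
 [0.484  0.1378 0.018 ]
 [0.4843 0.2869 0.018 ]] [[0.6124 0.3088 0.    ]
 [0.614  0.1111 0.    ]
 [0.4656 0.1106 0.    ]
 [0.4646 0.3084 0.    ]]
the job is handed in; nothing more can be done
```

The whole board now lies on the black wash-up mat with the cup still standing on it, and the job is handed in after about 10 s of the 64 s allowed. I pushed the board's rear edge with both fingertips, turned it straight, and slid it through the gap without lifting or tipping it.

**Last checks:**
- **Board on mat:** by the top camera, the board spans x 0.484–0.584 and y 0.137–0.287. The mat spans x 0.465–0.613 and y 0.111–0.309, so there is at least about 18 mm of mat on every side, with calibration good to about 2 mm.
- **Cup and other items:** the cup is upright and was not touched. The jug, tamper and jar appear at the same place in the picture as at the start.
- **Forces:** the wrist readings at the end of each move stayed below about 8 N.
- **Passage through the gap:** I saw no contact with the knock box or rinser in the pictures.

**Disagreement:** my picture measurements put the gap at 106–109 mm wide against the 110 mm given, which is within the camera error. No check failed.

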